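# Slide the blue drip tray back under the cup rack

## Robot

A 6-joint arm with a two-finger parallel gripper is mounted at the origin on the work surface. World frame = base frame: x ahead of the robot, y to its left, z up, the work surface at z = 0. Lengths are in m, angles in rad, forces in N, time in s.
With the tool pointing down it reaches from about 0.25 to 0.725 m from the base axis. Payload 9.7 kg.
Tool frame: the origin (TCP) lies at the very end of the fingers, on their centre line; the grasp point (between the pads) lies behind it (arm.tcp_to_grasp is the z of the grasp point in the tool frame, in m); z points along the fingers, y is the line along which they close (so a half turn about z gives the same grasp; the last joint's range is limited). The gripper opens to 85 mm and grips with 20 to 120 N. Pads are 22 mm wide; open, the fingers measure 114 mm over their backs; the gripper's body (76 mm by 85 mm) begins 54 mm behind the grasp point. The pads swing forward as they close: fully open they stand 13 mm farther back than shut.
Start: joints at [-1.315, 0.087, 0.176, 1.66, 0, 1.571], TCP at [0.139, -0.532, 0.231] pointing down, gripper open.
Joint ranges: [-3.13, 3.13], [-0.85, 1.81], [-1.15, 1.24], [-2.2, 2.28], [-1.44, 1.52], [-3.14, 3.14]. Speed limits (rad/s): [2.22, 2.22, 2.57, 3.14, 3.14, 3.14].

## Interface

Orientations are given as a 3x3 rotation matrix whose columns are the frame's x, y, z axes.
In Python, from rig import arm, fingers, kin, cams, get_time_s, get_joints, get_qvel, get_tau, get_tcp_pos, get_tcp_rot, get_force, get_wrist_torque, get_grip_width, get_grasp_force gives the robot as it stands. The module is installed in compiled form; this text tells all that it offers. Calls block until the motion is done:
- arm.move_ptp(position, orientation): joint-space move of the TCP to a pose.
- arm.move_linear(position, orientation=None, velocity=0.15): straight line of the TCP; orientation=None keeps the orientation; velocity is the mean speed in m/s.
- arm.move_j(angles): joint-space move.
- fingers.command_gripper(opening): finger opening in m; the grip force is fixed at half the most; returns when the fingers have stopped.
- arm.pause(seconds).
- kin.ik(position, orientation): joint angles nearest the present ones, or None.
- cams.grab_frame(name): name is "scene" or "top" or "wrist"; returns a dict with "pixels" (420x560x3 uint8, red, green, blue), "fx", "fy", "cx", "cy" (pixels), "R" (3x3) and "t" (3): a world point X has camera coordinates R X + t; the wrist camera has in their place "T_tool_cam" (4x4, takes a point from camera to tool coordinates, whose origin is the TCP and whose axes are the flange's). Camera axes: x right, y down, z forward; pixel columns grow to the right and rows downward; lengths in m; the calibration is good to about 2 mm. The wrist camera is an equidistant fisheye: a pixel r from the principal point sees the ray r / f radians off the axis. A picture is of the moment at which its call begins: read the wrist's pose just before it. There is no depth.
A pose or a line that the arm cannot do raises arm.PlanningError and nothing moves.
- arm.finish_job(): hands the job in; it is judged then, once.
Readings, each from a call of its own:
- get_time_s(): time.
- get_joints(): joint angles.
- get_qvel(): joint speeds.
- get_tau(): joint torques, N m.
- get_tcp_pos(): TCP position.
- get_tcp_rot(): TCP orientation.
- get_force(): force on the tool from outside, world axes, zero at the start.
- get_wrist_torque(): the same for the moment, N m.
- get_grip_width(): finger opening in m.
- get_grasp_force(): force on a finger pad.
Only numpy, scipy, OpenCV 4.12 (cv2) and the standard library are available. Lean on these libraries where they do the work, as an engineer would, in place of code of your own. Each camera call takes 0.05 s, during which the arm holds its last target. There are 200 camera calls.

## Task

Put the blue-handled drip tray back under the wooden cup rack, in its own bay (the one with the blue tag above its mouth): slide it in from the front, tray end first, flat on the counter under the slats, fully home against the back stop with its handle left sticking out in front, and let go. Leave the cups, the yellow tray, the kettle and the jebena where they stand.

Things in the scene. Friction and masses are not known exactly. Their poses are not given: they have to be found in the camera images.
- blue_tray: loose aluminium drip tray, blue floor and handle, 0.2-0.35 kg, flat on the counter left of the rack. Tray 130 x 90 x 20 mm (x, y, z), walls 4 mm; origin at the centre of its underside; its +x end goes in first. At the -x end an upright blue handle block: x = -107 to -65 mm, 14 mm thick in y (centred), top 52 mm above the underside; pinch it from above across tray y.
- blue_tray_grip (a point): point in the blue handle to grip, in the tray frame at (-88, 0, 40) mm; axes as the tray
- rack: fixed low wooden cup rack, 140 x 374 x 64 mm (x, y, z), origin at the centre of its underside, bays open to -x. Slatted board 14 mm thick, underside 50 mm above the counter, x = -70 to +70 mm. Under it three bays 106 mm wide, centred at y = -120, 0, +120 mm, between 14 mm partitions of full depth; back stop's inner face at x = +58 mm. A tray home has its origin at x = -7 mm.
- tag_blue: flat blue tag, 26 x 60 x 3 mm, fixed on the rack's front slat over the mouth of the blue tray's bay; origin at the centre of its underside, 64 mm above the counter, at rack x = -55 mm and mid-bay in y; axes as the rack (+x into the bay). A tray fully home has its origin at x = +48 mm, y = 0 from the tag. Which tag is over which bay changes.
- tag_yellow: the same tag in yellow, over the yellow tray's bay
- tag_white: the same tag in white, over a bay that stays empty
- yellow_tray: loose tray of the same shape as the blue one with yellow floor and handle, standing home in the yellow bay, handle sticking out 44 mm in front of the board; to be left alone
- cup0: small white cup, loose, upside down on the rack's slats: 64 mm across at the rim below, 48 mm high; origin at the centre of its underside
- cup1: second white cup, same shape
- cup2: blue cup, same shape
- kettle: loose aluminium kettle on the robot's right, 184 mm across, 225 mm high with its bail handle, spout to its +x reaching 150 mm from the axis; origin under its centre
- jebena: loose round clay coffee pot behind left, 144 mm across, 228 mm high, spout to its +x reaching 101 mm from the axis, handle to -x; origin under its centre
- tub: fixed closed green plastic storage tub with white lid latches at the far left, 335 x 244 x 148 mm; origin at the centre of its underside
Not all that is in view belongs to the job. What is shaped like the blue_tray but orange or pink is not meant.

How it is judged:
By the outcome, as a careful person would: the job done as asked, in the order asked, and still so for the second after the job is handed in, with the robot touching nothing.
It also fails if it takes over 46 s, if anything falls off the work surface, if the arm or the gripper's body presses on something with over 40 N, if the wrist force passes 120 N, or if a joint passes its speed limit or range.

## Working session

There is one attempt and no reset: what is moved stays moved. The work goes in short steps, each a Python script; the robot and the scene stay as the last script left them, time stands still between calls to the robot, and variables do not carry over. Pictures are saved under pics/ and viewed, at most 10 in all, crops included, and the job is handed in when it is done.

```bash
mkdir -p pics
python3 - <<'E'
from rig import *
import cv2,pickle
d={}
for n in("scene","top"):
    f=cams.grab_frame(n);d[n]=f;cv2.imwrite(f"pics/{n}0.png",f["pixels"][:,:,::-1])
    print(n,f["fx"],f["cx"],f["cy"],(-f["R"].T@f["t"]).round(3))
pickle.dump(d,open("f0.pkl","wb"));print(get_time_s(),arm.tcp_to_grasp)
E
```

```text
scene 396.4623366177454 283.7907455716853 200.6313217473534 [1.212 0.256 1.161]
top 379.79755388321394 278.2760139288774 205.63255154899258 [0.474 0.057 1.311]
0.1 -0.0187
```

View pics/scene0.png

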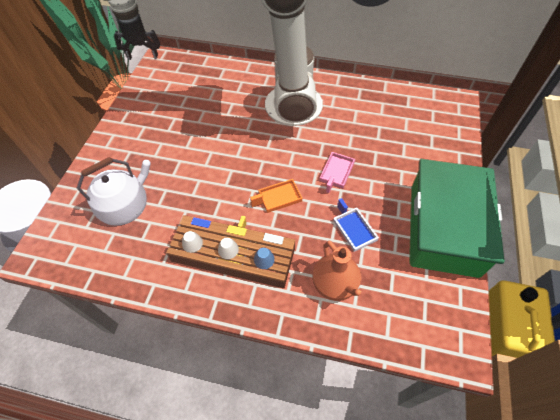

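View pics/top0.png

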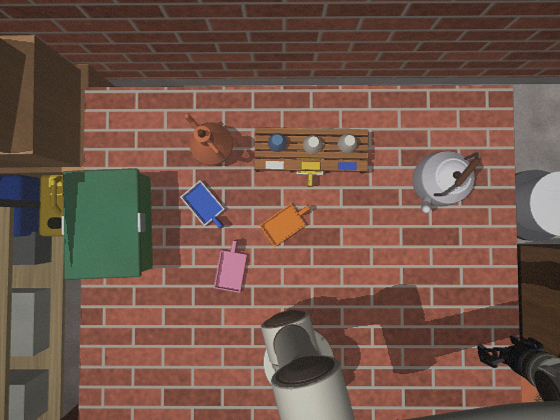

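The top view shows the blue tray at about (203,204) with its handle at (218,222). The blue tag is at (347,167), yellow at (311,166) and white at (275,165). The orange and pink decoys are at (285,224) and (231,270). Next I measure the tags and tray by colour in both views.

```bash
cat > h.py <<'E'
import numpy as np,cv2
def ray(f,uv):
    d=f["R"].T@np.array([(uv[0]-f["cx"])/f["fx"],(uv[1]-f["cy"])/f["fy"],1]);return -f["R"].T@f["t"],d/np.linalg.norm(d)
def onz(o,d,z): return o+d*(z-o[2])/d[2]
def tri(rs):
    A=sum(np.eye(3)-np.outer(d,d) for o,d in rs);b=sum((np.eye(3)-np.outer(d,d))@o for o,d in rs)
    p=np.linalg.solve(A,b);return p,max(np.linalg.norm(np.cross(p-o,d)) for o,d in rs)
RNG={"blue":((105,130,60),(130,255,255)),"yellow":((22,140,110),(32,255,255)),"white":((0,0,185),(180,50,255))}
def blobs(px,col,roi=None,amin=15):
    m=cv2.inRange(cv2.cvtColor(px,cv2.COLOR_RGB2HSV),*map(np.array,RNG[col]))
    if roi: k=np.zeros_like(m);k[roi[1]:roi[3],roi[0]:roi[2]]=255;m&=k
    n,l,s,c=cv2.connectedComponentsWithStats(m)
    return [(s[i,4],c[i],s[i,:4],(l==i)) for i in range(1,n) if s[i,4]>=amin]
E
python3 - <<'E'
from h import *;import pickle
d=pickle.load(open("f0.pkl","rb"))
for n,rois in(("top",[(250,155,375,190),(175,170,240,235)]),("scene",[(180,212,290,250),(325,190,385,255)])):
    for r in rois:
        for c in("blue","yellow","white"):
            for a,ce,s,m in blobs(d[n]["pixels"],c,r):
                q=cv2.minAreaRect(np.argwhere(m)[:,::-1].astype(np.float32))
                print(n,c,a,ce.round(1),s,np.round(q[1],1),round(q[2]),onz(*ray(d[n],ce),.067).round(3),onz(*ray(d[n],ce),.004).round(3))
E
```

```text
top blue 119 [347. 166.] [339 163  17   7] [ 6. 16.] 90 [ 0.655 -0.159  0.067] [ 0.664 -0.17   0.004]
top yellow 130 [310.7 165.1] [302 162  18   8] [ 7. 17.] 90 [ 0.658 -0.04   0.067] [ 0.668 -0.045  0.004]
top yellow 88 [309.  175.8] [298 171  23  15] [22. 14.] 0 [ 0.623 -0.034  0.067] [ 0.631 -0.038  0.004]
top white 128 [274.1 164.5] [266 161  18   8] [17.  7.] 0 [0.661 0.081 0.067] [0.671 0.082 0.004]
top blue 773 [203.4 204. ] [184 184  38  44] [46.4 21.9] 50 [0.531 0.313 0.067] [0.534 0.326 0.004]
scene blue 111 [200.5 222.2] [192 218  18   9] [17.2  6.4] 13 [ 0.658 -0.16   0.067] [ 0.626 -0.184  0.004]
scene yellow 173 [237.6 227.8] [226 216  21  20] [19.3 19. ] 13 [ 0.651 -0.039  0.067] [ 0.619 -0.056  0.004]
scene white 125 [211.9 215.9] [183 212  56  11] [55.4  6.8] 8 [ 0.628 -0.132  0.067] [ 0.594 -0.155  0.004]
scene white 159 [271.8 223.1] [247 212  43  21] [43.1 19.2] 11 [0.611 0.062 0.067] [0.576 0.051 0.004]
scene white 257 [192.6 240.2] [183 231  19  19] [20.8 15. ] 56 [ 0.725 -0.163  0.067] [ 0.697 -0.187  0.004]
scene white 153 [273.  238.2] [263 233  21  11] [19.5  7.9] 13 [0.662 0.079 0.067] [0.631 0.069 0.004]
scene white 166 [228.3 244.1] [220 238  18  12] [11. 17.] 90 [ 0.713 -0.05   0.067] [ 0.684 -0.068  0.004]
scene blue 39 [342.8 203.8] [339 199   8  13] [12.5  4. ] 63 [0.489 0.271 0.067] [0.448 0.272 0.004]
scene blue 623 [355.4 228.9] [338 213  36  33] [34.1 19.7] 55 [0.573 0.324 0.067] [0.536 0.328 0.004]
scene white 123 [358.7 193.7] [336 190  48  10] [47.  9.] 0 [0.438 0.317 0.067] [0.393 0.32  0.004]
scene white 415 [360.2 228. ] [334 208  48  47] [46. 47.] 90 [0.567 0.338 0.067] [0.529 0.343 0.004]
scene white 15 [327.6 221.2] [325 220   7   3] [6. 2.] 0 [0.565 0.234 0.067] [0.528 0.233 0.004]
scene white 77 [334.2 237.4] [325 227  21  17] [20.  14.2] 55 [0.618 0.264 0.067] [0.583 0.264 0.004]
```

Both views agree on the tags to within 4 mm, and the white and blue tags come out 239.5 mm apart against 240 mm given. So the blue tag is at (0.657,-0.160), rack yaw is about -0.02, and the tray is near (0.535,0.327) with yaw about 0.65. Next I fly over the bay and then the tray with the wrist camera.

```bash
cat >> h.py <<'E'
def Rt(yaw):  # tool down, tool y along -/+ object y
    c,s=np.cos(yaw),np.sin(yaw);return np.array([[c,s,0],[s,-c,0],[0,0,-1.]])
def wray(f,p,R,uv):
    v=np.array([uv[0]-f["cx"],uv[1]-f["cy"]]);r=np.linalg.norm(v);th=r/f["fx"]
    dc=np.array([*(np.sin(th)*v/max(r,1e-9)),np.cos(th)]);T=f["T_tool_cam"]
    return p+R@T[:3,3],R@T[:3,:3]@dc
E
python3 - <<'E'
from rig import *;from h import *;import pickle
W=[]
for i,(p,y) in enumerate([((.52,-.10,.30),-.02),((.52,-.20,.25),-.02),((.46,.27,.28),.65),((.50,.24,.22),.65)]):
    print(i,kin.ik(p,Rt(y)),kin.ik(p,Rt(y+np.pi)))
    arm.move_ptp(p,Rt(y))
    P,R=get_tcp_pos(),get_tcp_rot();f=cams.grab_frame("wrist");W.append((f,P,R))
    print(get_time_s(),P)
    if i==0:print(f["T_tool_cam"].round(3),f["fx"],f["cx"],f["cy"])
pickle.dump(W,open("w.pkl","wb"))
cv2.imwrite("pics/w.png",cv2.resize(np.vstack([np.hstack([w[0]["pixels"] for w in W[:2]]),np.hstack([w[0]["pixels"] for w in W[2:]])]),(800,600))[:,:,::-1])
E
```

```text
0 [-0.18998829  0.0755193   0.29943389  1.79471091  0.          2.97160437] [-0.18998829  0.0755193   0.29943389  1.79471091  0.         -0.16998829]
2.2333 [ 0.51986115 -0.10069303  0.2998767 ]
[[-0.001 -0.951 -0.308  0.079]
 [ 1.    -0.    -0.002 -0.001]
 [ 0.001 -0.308  0.951 -0.143]
 [ 0.     0.     0.     1.   ]] 325.19226210127806 285.50941238537973 209.4221987887037
1 [-0.36717383  0.11247912  0.24013551  1.69845272  0.          2.79441882] [-0.36717383  0.11247912  0.24013551  1.69845272  0.         -0.34717383]
2.8083 [ 0.51945915 -0.20101256  0.24953951]
2 [0.5307735  0.07125787 0.25496793 1.75450639 0.         3.02236615] [ 0.5307735   0.07125787  0.25496793  1.75450639  0.         -0.1192265 ]
4.5917 [0.46035245 0.26939543 0.28000516]
3 [0.44751998 0.09401982 0.16160758 1.63838409 0.         2.93911263] [ 0.44751998  0.09401982  0.16160758  1.63838409  0.         -0.20248002]
5.05 [0.50011059 0.23872273 0.21905388]
```

View pics/w.png

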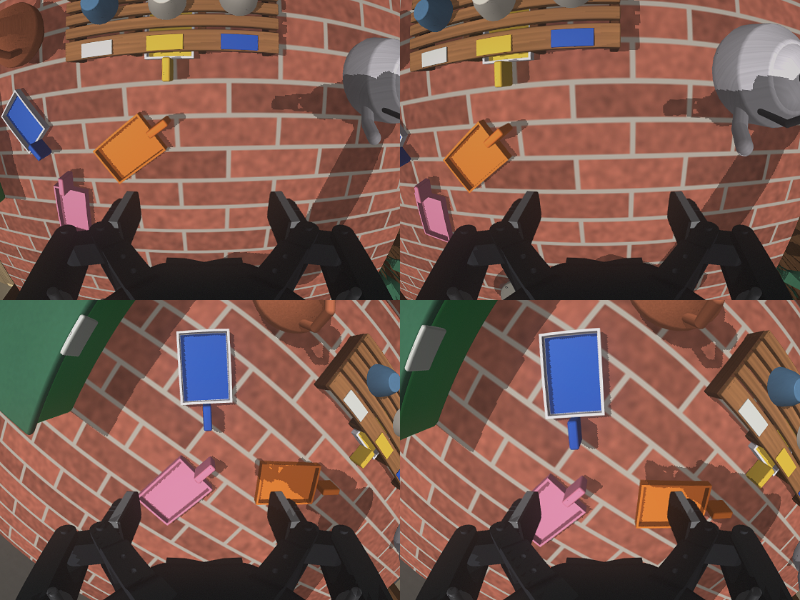

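The wrist views show the blue tag at about (238,42) and (572,38) in the mosaic. The tray floor is at (206,365) and (573,372), with the handle as a separate blue blob at (207,417) and (574,434). I'll triangulate these.

Run:
```python
from h import *;import pickle
d=pickle.load(open("f0.pkl","rb"));W=pickle.load(open("w.pkl","rb"))
def cen(i,c,box):
    return max(blobs(W[i][0]["pixels"],c,box),key=lambda b:b[0])
tb={}
for c,b0,b1 in(("blue",(290,40,380,80),(190,30,310,75)),("yellow",(195,40,262,69),(95,45,165,74)),("white",(100,50,165,85),(15,60,75,97))):
    a,e=cen(0,c,b0),cen(1,c,b1);rs=[wray(*W[0],a[1]),wray(*W[1],e[1])]
    print(c,a[0],e[0],a[1],e[1],*[np.round(x,4) for x in tri(rs)],[onz(*r,.067)[:2].round(4) for r in rs])
for i in(2,3):
    bl=sorted(blobs(W[i][0]["pixels"],"blue",(170,20,340,210)),key=lambda b:-b[0])[:2]
    for k,b in enumerate(bl):
        pts=np.argwhere(b[3])[:,::-1]
        hull=cv2.convexHull(pts.astype(np.int32))[:,0]
        for z in((.004,) if k==0 else (.052,)):
            w=np.array([onz(*wray(*W[i],h),z)[:2] for h in hull],np.float32)*1000
            q=cv2.minAreaRect(w);print(i,b[0],b[1].round(1),b[2],"z",z,np.round(q[0],1),np.round(q[1],1),round(q[2],2))
# handle-side: triangulated floor blob centres and extremal corners
    tb[i]=bl
rs=[wray(*W[i],tb[i][0][1]) for i in(2,3)]+[ray(d["top"],(203.4,204.))]
print("floor",*tri(rs[:2]));rs=[wray(*W[i],tb[i][1][1]) for i in(2,3)]
print("handle",*tri(rs))
cr=[cv2.resize(W[i][0]["pixels"][20:210,170:340],None,fx=2.35,fy=2.35,interpolation=0) for i in(2,3)]
cv2.imwrite("pics/crop.png",np.hstack(cr)[:,:,::-1])
```

```text
blue 1086 1445 [334.64456722  58.42909761] [241.09134948  52.16470588] [ 0.657  -0.1588  0.0636] 0.0001 [array([ 0.6564, -0.1583]), array([ 0.6565, -0.1593])]
yellow 1043 1044 [230.56184084  58.2569511 ] [131.93390805  62.23850575] [ 0.6602 -0.0394  0.0634] 0.0002 [array([ 0.6595, -0.04  ]), array([ 0.6597, -0.0412])]
white 831 685 [134.66305656  67.91696751] [47.53138686 79.68613139] [0.6618 0.0809 0.066 ] 0.0 [array([0.6616, 0.0805]), array([0.6616, 0.0801])]
2 5734 [286.1  93.2] [253  47  67  94] z 0.004 [539.1 328.8] [119.8  79.4] 40.08
2 409 [289.8 164. ] [284 145  13  38] z 0.052 [474.9 274.9] [43.6 12.9] 39.98
3 7644 [242.2 102.7] [203  47  78 112] z 0.004 [538.9 329.1] [119.8  79.5] 40.17
3 533 [242.1 187.1] [235 165  16  44] z 0.052 [475.7 275. ] [44.2 13. ] 39.55
floor [ 5.39064657e-01  3.28854216e-01 -1.14548149e-04] 0.00012293321396038853
handle [0.4743312  0.27458316 0.04797232] 0.00016282360193233303
```

View pics/crop.png

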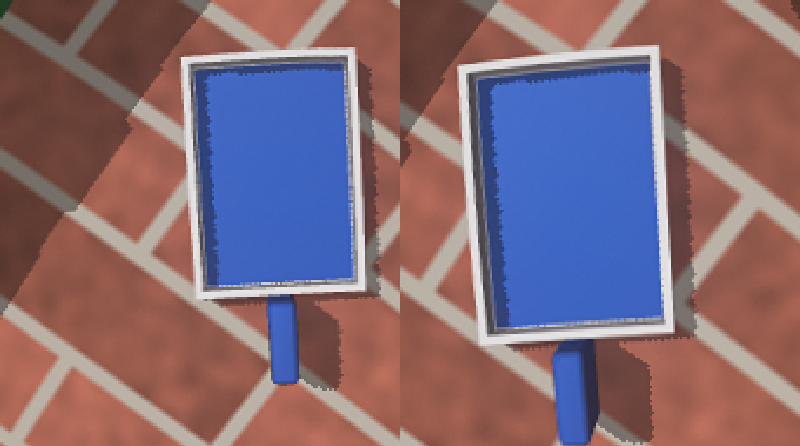

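Tray yaw is 40.1°, and floor and handle lie on one axis with the right sizes. The grip point is about (0.4726,0.273). The handle blob, which is mostly its top face, sits at z≈48 mm and the floor at z≈0, both plausible. Now I grasp, lift, and carry it in front of the blue bay.

Run:
```python
from rig import *;from h import *;import pickle
R=Rt(.70);g=np.array([.4726,.273,.0215])
arm.move_ptp(g+[0,0,.09],R)
fingers.command_gripper(.05)
arm.move_linear(g,R,.1)
print(get_tcp_pos(),get_force());fingers.command_gripper(0.0)
print("w",get_grip_width(),get_grasp_force())
arm.move_linear(g+[0,0,.12],R,.15)
print("w",get_grip_width(),get_force(),get_time_s())
tag=np.array([.6565,-.159]);y=-.0213;ux=np.array([np.cos(y),np.sin(y)])
p=tag-ux*.185
arm.move_ptp((*p,.15),Rt(y));arm.move_linear((*p,.05),None,.12)
P,Q=get_tcp_pos(),get_tcp_rot();f=cams.grab_frame("wrist");t=cams.grab_frame("top")
pickle.dump((f,P,Q,t),open("c.pkl","wb"));print(P,get_grip_width(),get_time_s())
cv2.imwrite("pics/c.png",f["pixels"][:,:,::-1]);cv2.imwrite("pics/ct.png",t["pixels"][100:300,170:450,::-1])
```

```text
[0.47302086 0.27324259 0.02224995] [-0.46992612 -0.54973269  1.08470501]
w 0.01323139238990172 59.02713239192963
w 0.01304388724614303 [-0.63554359 -0.22454626 -4.52461389] 8.45
[ 0.47203029 -0.15516348  0.05082248] 0.013150248236192253 11.1083
```

View pics/c.png

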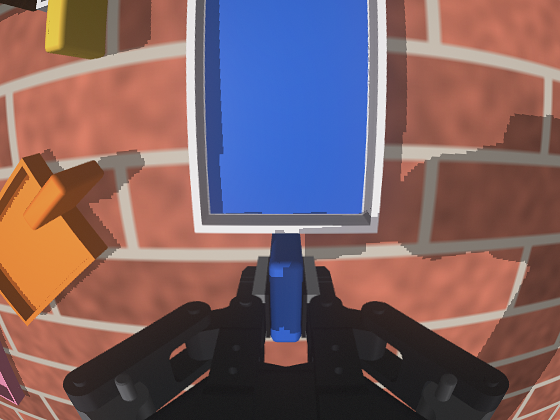

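The tray is held straight: its rim is centred at column 287 against cx 285.5, with the near rim at row 232. Next I check the in-hand offset, lower the tray, and insert it while watching the force.

Run:
```python
from rig import *;from h import *;import pickle
f,P,Q,t=pickle.load(open("c.pkl","rb"))
for uv in((195,232),(378,232),(187,2),(387,2)): print((Q.T@(onz(*wray(f,P,Q,uv),.0486)-P)).round(4))
tag=np.array([.6565,-.159]);y=-.0213;ux=np.array([np.cos(y),np.sin(y)]);R=Rt(y)
arm.move_linear((*(tag-ux*.185),.0245),R,.08);F0=get_force();print(get_tcp_pos(),F0)
for s in(.15,.12,.09,.07,.055,.048):
    arm.move_linear((*(tag-ux*s),.0245),R,.06)
    F=get_force()-F0;print(s,F.round(1),get_tcp_pos().round(4),round(get_grip_width(),4))
    if abs(F[:2]).max()>12: break
P,Q=get_tcp_pos(),get_tcp_rot();f=cams.grab_frame("wrist")
print(get_time_s());cv2.imwrite("pics/d.png",f["pixels"][:,:,::-1])
```

```text
[ 0.0205 -0.0456  0.0022]
[0.0204 0.045  0.0023]
[ 0.1313 -0.0455  0.0024]
[0.1314 0.0454 0.0024]
[ 0.47107002 -0.15494069  0.02373979] [-0.03987389  0.38764332 -2.30719266]
0.15 [-0.2 -0.8 -1.2] [ 0.5064 -0.1557  0.0243] 0.0131
0.12 [-0.1 -0.5 -0.5] [ 0.5364 -0.1564  0.0242] 0.0133
0.09 [ 0.4  0.  -0.4] [ 0.5664 -0.157   0.0242] 0.0135
0.07 [ 0.6 -0.6 -0.8] [ 0.5866 -0.1575  0.0243] 0.0132
0.055 [ 0.2 -0.8 -1. ] [ 0.6016 -0.1578  0.0244] 0.0131
0.048 [ 0.1  0.2 -0.7] [ 0.6086 -0.158   0.0245] 0.0131
14.8083
```

View pics/d.png

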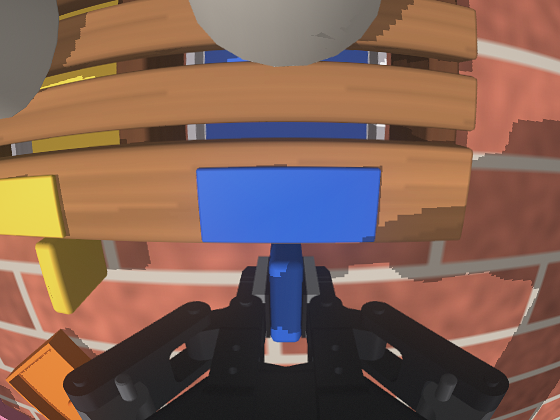

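It's under the slats and centred, with the tag at columns 197–380 and the handle at 286. The grip sits about 85.5 mm behind the tray origin, so contact should come at s≈0.0375. I lower it to the counter and push gently to the stop.

Run:
```python
from rig import *;from h import *
tag=np.array([.6565,-.159]);y=-.0213;ux=np.array([np.cos(y),np.sin(y)]);R=Rt(y)
arm.move_linear((*(tag-ux*.048),.0225),R,.03);F0=get_force();print(F0,get_tcp_pos())
s=.048
while s>.028:
    s-=.0015;arm.move_linear((*(tag-ux*s),.0225),R,.03);F=get_force()-F0
    print(round(s,4),F.round(1),round((tag-get_tcp_pos()[:2])@ux,4))
    if F[0]<-10: break
arm.pause(.2);print((get_force()-F0).round(1),get_time_s())
fingers.command_gripper(.05);arm.pause(.2)
p=get_tcp_pos();arm.move_linear(p+[0,0,.09],R,.12)
arm.move_linear((*(tag-ux*.16),.25),R,.15)
P,Q=get_tcp_pos(),get_tcp_rot();f=cams.grab_frame("wrist");t=cams.grab_frame("top")["pixels"][110:260,170:400]
print(get_time_s())
cv2.imwrite("pics/e.png",np.hstack([f["pixels"][:300,:400],cv2.resize(t,(400,300))])[:,:,::-1])
for b in blobs(f["pixels"],"blue",amin=100):print(b[0],b[1],b[2],onz(*wray(f,P,Q,b[1]),.052),onz(*wray(f,P,Q,b[1]),.067))
```

```text
[-4.29063163e-04 -1.33864456e-01 -2.15035177e+00] [ 0.60849377 -0.15801635  0.02253032]
0.0465 [0.8 1.1 0. ] 0.0464
0.045 [ 0.6  0.1 -0.6] 0.0448
0.0435 [-0.1  0.3 -0.2] 0.0434
0.042 [ 0.2  0.2 -0.1] 0.0418
0.0405 [-0.4 -0.  -0.8] 0.0403
0.039 [0.1 0.1 0.7] 0.0389
0.0375 [-1.4  0.1  0.4] 0.0376
0.036 [-9.4 -1.9  4.9] 0.0376
0.0345 [-17.8  -1.    7. ] 0.0376
[-19.   -1.3   8.1] 17.5083
20.5417
147 [285.37414966   8.67346939] [252   8  68   3] [ 0.68232597 -0.15819875  0.052     ] [ 0.67764509 -0.1581316   0.067     ]
1440 [286.5  28.5] [257  17  60  24] [ 0.65995519 -0.15886337  0.052     ] [ 0.65626124 -0.1587669   0.067     ]
660 [286.05151515  62.0030303 ] [253  46  67  41] [ 0.62361292 -0.1576124   0.052     ] [ 0.62152229 -0.15757112  0.067     ]
```

View pics/e.png

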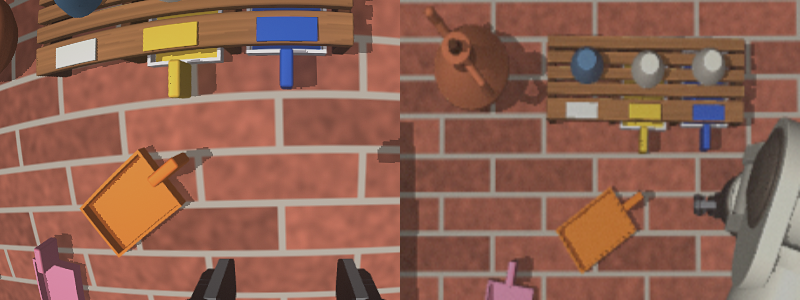

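The blue tray sits like the yellow one: its handle end is at row 88 against yellow's 97, the same 9-row offset as the tags. The stop was met at s=0.0376, as predicted, with a force of about 19 N. The cups, kettle and jebena have not moved, so I hand in.

```bash
python3 -c "
from rig import *
print(arm.finish_job(),get_time_s())"
```

```text
the job is handed in; nothing more can be done
the job is handed in; nothing more can be done
```

The blue tray is home against the back stop of the blue-tagged bay, flat on the counter with its handle out in front and released; I moved nothing else and handed the job in soon after the last clock reading of 20.5 s.

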